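# Pack the sampling kit caddy

## Robot

A 6-joint arm with a two-finger parallel gripper is mounted at the origin on a cart in front of the work surface, level with it; the furniture and walls round the work are solid. World frame = base frame: x ahead of the robot, y to its left, z up, the work surface at z = 0. Lengths are in m, angles in degrees, forces in N, time in s.
With the tool pointing down it reaches from about 0.375 to 0.9 m from the base axis. Payload 3.1 kg.
Tool frame: the origin (TCP) lies on the centre line of the jaws, within the pads' length; the fingertips stand 11 mm ahead of it and the grasp point (between the pads) lies 8 mm behind it; z points along the fingers, y is the line along which they close (so a half turn about z gives the same grasp; the last joint's range is limited). The gripper opens to 87 mm and grips with 3 to 60 N. Pads are 19 mm wide; open, the fingers measure 117 mm over their backs; the gripper's body (75 mm by 190 mm) begins 51 mm behind the grasp point.
Start: joints at [59.444, 30.224, 82.088, -0, 67.689, -10.227], TCP at [0.217, 0.586, 0.234] pointing down, gripper open.
Joint ranges: [-176.69, 176.69], [-43.24, 126.21], [12.49, 139.97], [-82, 262], [0, 151.66], [-163.58, 163.58]. Speed limits (degrees/s): [159.86, 159.86, 180, 180, 180, 180].

## Interface

Orientations are given as a 3x3 rotation matrix whose columns are the frame's x, y, z axes.
In Python, from rig import * gives the robot as it stands.
- The arm moves only by the shell command python3 -m inch 'ROWS'. ROWS is JSON, a list of rows, each an object of numbers: "gripper": the opening in per cent of the stroke, from 0 (shut) to 100 (fully open); "dx", "dy", "dz": the shift along the tool's x, y, z in mm; "turn": the turn about the tool's z in rad. A call has 1 to 12 rows; each row is the pose to reach, as a shift and turn from the pose commanded when the call began, along the tool's axes at that moment; what a row does not reach only later rows make up. A row lasts 1/10 s, in which the tool goes at most 50 mm and 8.59 degrees, less where a joint would pass 70% of its speed; a pose out of reach is approached as far as the arm can. A call with a gripper value outside its range is refused whole. The fingers move at their own pace and stop on an object; the grip force is fixed at half the most. Time passes only in rows, so rows that repeat a pose let the fingers close. It gives the time, the measured TCP pose, the force and the opening at its end, in the units of the state.
- read_state(): the state, without advancing time (a new reading comes with each control period).
- capture(name): name is "side" or "top"; returns the picture (420x560x3 uint8, red, green, blue); there is no depth.
- get_calibration(name): a dict with "camera_matrix" (3x3 intrinsics, pixels), "world_to_cam" (4x4, takes a point from world to camera coordinates). Camera axes: x right, y down, z forward; pixel columns grow to the right and rows downward; lengths in m; the calibration is good to about 2 mm. A picture is of the moment at which its call begins. get_calibration takes no time and is no camera call.
- hand_in(): hands the job in, once; it reports no verdict.
Trained networks look in the newest picture that a camera, given by its name, has taken for a name from the list of things; names that differ only in an ending like _2 or _b are one class to them, and where a whole thing is asked for, a point or a joint stands for the part that bears it (a point fixed in the world has none). Each returns a list of dicts, best first, with "score" (0 to 1); they miss things now and then, are a little off and sometimes report something else, mostly with a low value. They report only what shows in the picture. A call takes as long as a camera call. They do not tell look-alikes from the thing itself.
- recognise(camera, query): "extent" ([centre column, centre row, width, height] in pixels, round what is visible of it).
The state is a dict: "time_s": time; "joint_positions": joint angles; "qvel": joint speeds; "tau": joint torques, N m; "position": TCP position; "tcp_rot": TCP orientation; "force": force on the tool from outside, world axes, zero at the start; "moment": the same for the moment, N m; "opening": opening from 0.0 (shut) to 1.0 (fully open).
Only numpy, scipy, OpenCV 4.12 (cv2) and the standard library are available. Lean on these libraries where they do the work, as an engineer would, in place of code of your own. Each camera call takes 0.05 s, during which the arm holds its last target. There are 200 camera calls.

## Task

Pack the sampling kit: stand the small brown dropper bottle, the small blue-capped white bottle and the green-capped specimen jar upright in the caddy's narrow, middle-sized and wide round pockets respectively, and lay the small white carton flat in the rectangular holder between its corner walls. The big brown bottle and the big blue-capped white bottle look alike but do not belong to the kit: leave them standing where they are.

Things in the scene. Friction and masses are not known exactly. Their poses are not given: they have to be found in the camera images.
- oil_dropper_center (a point): the small brown dropper bottle with a black cap, standing upright, to be packed: 72 mm high; round body 27 mm across up to 54 mm, above it a cap 15 mm across. About 0.03 kg. This point is on its axis half-way up (36 mm above its underside); z is up along the axis.
- reagent_b_center (a point): the small white bottle with a blue cap, standing upright, to be packed: 84 mm high; round body 38 mm across up to 65 mm, above it a cap 22 mm across. About 0.12 kg. This point is on its axis half-way up (42 mm above its underside); z is up along the axis.
- jar_green_a_center (a point): the squat specimen jar with a green screw cap, standing upright, to be packed: 62 mm high; body 44 mm across, cap 51 mm across from 45 mm up to the top. About 0.035 kg. This point is on its axis half-way up (31 mm above its underside); z is up along the axis.
- strip_pack_center (a point): the small white carton with a teal stripe on top, lying flat, to be packed: 42 mm along its x, 65 mm along its y, 30 mm high. About 0.05 kg. Grip it across its 42 mm width. This point is at its centre, 15 mm above its underside.
- small_holder_floor (a point): grey square holder block, 90 x 90 x 24 mm, fixed in the white kit caddy, with a round pocket in its top, 43 mm across and 16 mm deep (the narrowest of three). This point is the centre of the pocket's floor, 12 mm above the worktop; z is up. The four holders stand in a square, 118 mm apart, in any order. It is for the dropper bottle.
- medium_holder_floor (a point): grey square holder block, 90 x 90 x 24 mm, fixed in the white kit caddy, with a round pocket in its top, 55 mm across and 16 mm deep (the middle-sized one of three). This point is the centre of the pocket's floor, 12 mm above the worktop; z is up. The four holders stand in a square, 118 mm apart, in any order. It is for the small blue-capped white bottle.
- wide_holder_floor (a point): grey square holder block, 90 x 90 x 24 mm, fixed in the white kit caddy, with a round pocket in its top, 66 mm across and 16 mm deep (the widest of three). This point is the centre of the pocket's floor, 12 mm above the worktop; z is up. The four holders stand in a square, 118 mm apart, in any order. It is for the specimen jar.
- carton_holder_floor (a point): Grey 90 x 90 mm carton holder in the same caddy: a pedestal 40 mm wide (its x) and 84 long (its y), top 28 mm above the worktop. End walls with turned-in corners rise 12 mm higher, leaving 58 (x) by 81 mm (y); the carton's long side goes along y, either way round. Long sides open for 65 mm: fingers can reach 18 mm below the top. Point: centre of the pedestal's top; z up.
- stain_iodine_center (a point): the big brown bottle with a brown cap, a look-alike of the dropper bottle, to be left alone: 102 mm high, 42 mm across, standing upright. This point is on its axis half-way up (51 mm).
- buffer_bottle_center (a point): the big white bottle with a blue cap, a look-alike of the small blue-capped bottle, to be left alone: 140 mm high, 52 mm across, standing upright. This point is on its axis half-way up (70 mm).
Things that resemble listed ones, but are neither listed nor needed, are in the scene too. What is shaped like the part that bears reagent_b_center but pink or yellow is not meant. Leave any red look-alike of the part that bears oil_dropper_center alone.

How it is judged (in metres and radians):
At the end, for the whole second after the job is handed in: Both small bottles and the jar stand upright (0.12 rad) on the floor of their own pockets, the carton flat on its pedestal (turned under 0.35 rad), each within 12.5 mm of its holder's centre and 5 mm of seated height; the two big bottles stand upright, moved under 25 mm (horizontal distance between oil_dropper_center and small_holder_floor below 0.0125 m and z of oil_dropper_center in the frame of small_holder_floor between 0.031 and 0.041 m and angle between each of oil_dropper_center, reagent_b_center, jar_green_a_center, strip_pack_center's own z axis and vertical below 0.12 rad and horizontal distance between reagent_b_center and medium_holder_floor below 0.0125 m and z of reagent_b_center in the frame of medium_holder_floor between 0.037 and 0.047 m and horizontal distance between jar_green_a_center and wide_holder_floor below 0.0125 m and z of jar_green_a_center in the frame of wide_holder_floor between 0.026 and 0.036 m and horizontal distance between strip_pack_center and carton_holder_floor below 0.0125 m and z of strip_pack_center in the frame of carton_holder_floor between 0.01 and 0.02 m and angle between the y axis of strip_pack_center and the y axis of carton_holder_floor, either way round below 0.35 rad and not (distance of stain_iodine_center from where it was at the start of the episode above 0.025 m or angle between stain_iodine_center's own z axis and vertical above 0.3 rad) and not (distance of buffer_bottle_center from where it was at the start of the episode above 0.025 m or angle between buffer_bottle_center's own z axis and vertical above 0.3 rad)); the robot touches nothing.
It fails at once if the big brown bottle is moved by more than 25 mm or tipped (distance of stain_iodine_center from where it was at the start of the episode above 0.025 m or angle between stain_iodine_center's own z axis and vertical above 0.3 rad).
It fails at once if the big blue-capped bottle is moved by more than 25 mm or tipped (distance of buffer_bottle_center from where it was at the start of the episode above 0.025 m or angle between buffer_bottle_center's own z axis and vertical above 0.3 rad).
It also fails if it takes over 112 s, if anything falls off the work surface, if the arm or the gripper's body presses on something with over 40 N, if the wrist force passes 120 N, or if a joint passes its speed limit or range.

## Working session

There is one attempt and no reset: what is moved stays moved. The work goes in short steps, Python scripts to look and compute and a shell command to move; the robot and the scene stay as the last step left them, time stands still between calls to the robot, and variables do not carry over. Pictures are saved under pics/ and viewed, on a budget of 14 in all, crops included, one or two more only if the job needs it, and the job is handed in when it is done.

```bash
mkdir -p pics; ls; python3 - <<'E'
from rig import *
import cv2,json
for n in ("top","side"):
    im=capture(n); cv2.imwrite(f"pics/{n}0.png",cv2.cvtColor(im,cv2.COLOR_RGB2BGR))
    c=get_calibration(n); print(n,c)
s=read_state(); print(s["time_s"],s["position"],s["tcp_rot"],s["opening"])
for q in ["oil_dropper_center","reagent_b_center","jar_green_a_center","strip_pack_center","small_holder_floor","carton_holder_floor","stain_iodine_center","buffer_bottle_center"]:
    for n in ("top","side"):
        print(q,n,[(round(d["score"],2),[round(float(v)) for v in d["extent"]]) for d in recognise(n,q)][:5])
E
```

```text
pics
top {'camera_matrix': array([[434.88964874,   0.        , 277.22098504],
       [  0.        , 434.88964874, 214.68353981],
       [  0.        ,   0.        ,   1.        ]]), 'world_to_cam': array([[-0.01528446, -0.99985386,  0.007658  , -0.03234027],
       [-0.98954364,  0.01402738, -0.14355004,  0.52636863],
       [ 0.14342164, -0.00977201, -0.98961343,  1.1334464 ],
       [ 0.        ,  0.        ,  0.        ,  1.        ]])}
side {'camera_matrix': array([[403.1182427 ,   0.        , 283.04858514],
       [  0.        , 403.1182427 , 204.86683064],
       [  0.        ,   0.        ,   1.        ]]), 'world_to_cam': array([[ 0.88231774, -0.47026559, -0.01912261, -0.4677841 ],
       [-0.30488165, -0.54012535, -0.78441811,  0.23154164],
       [ 0.35855624,  0.69793616, -0.61993754,  0.99720095],
       [ 0.        ,  0.        ,  0.        ,  1.        ]])}
0.1 [0.21677359 0.58552301 0.23267294] [[-9.37726387e-01  3.47373380e-01 -9.78454347e-04]
 [ 3.47374595e-01  9.37724957e-01 -1.67195217e-03]
 [ 3.36729383e-04 -1.90772385e-03 -9.99998124e-01]] 1.00206245800599
oil_dr
[... 251 characters left out ...]
12, 17])]
reagent_b_center side [(0.82, [359, 242, 14, 25]), (0.72, [318, 186, 13, 25]), (0.55, [306, 229, 18, 31])]
jar_green_a_center top [(0.55, [337, 244, 18, 15])]
jar_green_a_center side [(0.57, [293, 277, 22, 27])]
strip_pack_center top [(0.51, [183, 250, 39, 38])]
strip_pack_center side []
small_holder_floor top [(0.76, [182, 249, 42, 34])]
small_holder_floor side [(0.65, [224, 197, 34, 23])]
carton_holder_floor top []
carton_holder_floor side [(0.56, [237, 216, 33, 33])]
stain_iodine_center top [(0.57, [365, 160, 19, 20])]
stain_iodine_center side [(0.73, [388, 261, 22, 40])]
buffer_bottle_center top [(0.68, [291, 159, 22, 27])]
buffer_bottle_center side [(0.78, [340, 211, 21, 47])]
```

```bash
python3 - <<'E'
import cv2
t=cv2.imread("pics/top0.png"); c=t[110:320,130:410]; cv2.imwrite("pics/top0c.png",cv2.resize(c,None,fx=2.85,fy=2.85,interpolation=cv2.INTER_CUBIC))
t=cv2.imread("pics/side0.png"); c=t[150:360,170:450]; cv2.imwrite("pics/side0c.png",cv2.resize(c,None,fx=2.85,fy=2.85,interpolation=cv2.INTER_CUBIC))
E
```

```text
(no output)
```

View pics/top0c.png

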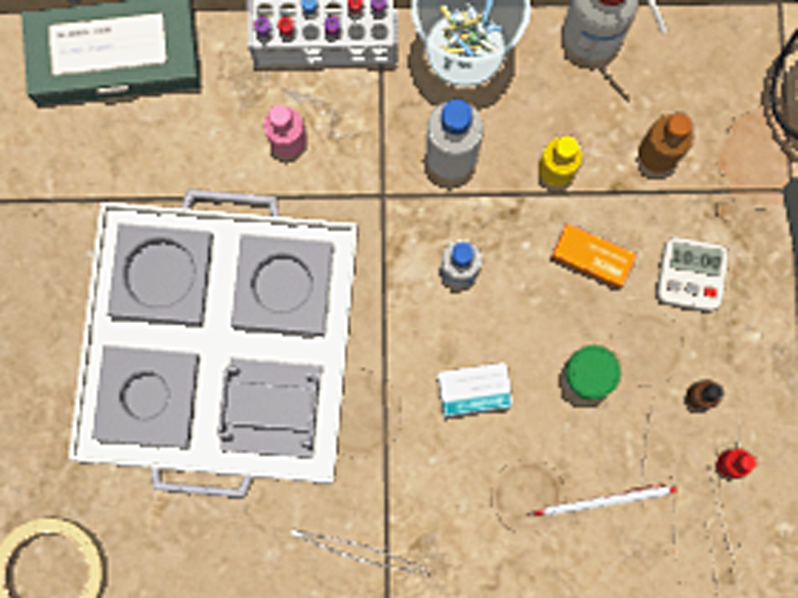

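View pics/side0c.png

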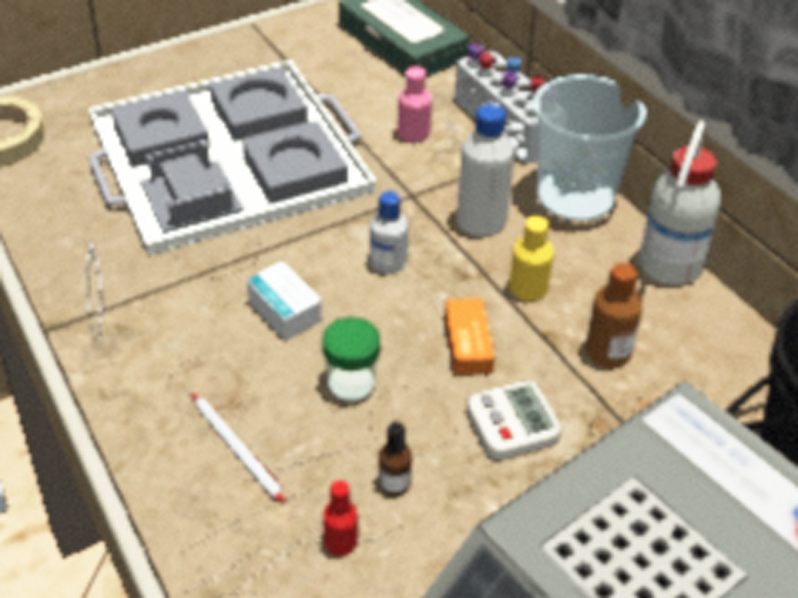

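The top crop shows the caddy on the left. Its pockets sit at crop positions wide (161,275), medium (283,283) and small (145,396), with the carton holder at (271,408). The kit items are reagent (462,252), carton (475,390), jar (593,372) and dropper (712,391). The decoys are pink, yellow, red, big brown (670,140) and big white (457,140). The side view agrees.

```bash
cat > h.py <<'E'
import numpy as np
from rig import *
from scipy.optimize import least_squares
def ray(n,uv):
    c=get_calibration(n);K=c["camera_matrix"];T=np.array(c["world_to_cam"]);R=T[:3,:3]
    return -R.T@T[:3,3], R.T@np.linalg.solve(K,[uv[0],uv[1],1])
def atz(n,uv,z):
    o,d=ray(n,uv); return (o+d*(z-o[2])/d[2])[:2]
def proj(n,p):
    c=get_calibration(n);K=c["camera_matrix"];T=np.array(c["world_to_cam"])
    q=(K@(T[:3,:3]@np.atleast_2d(p).T+T[:3,3:4])).T; return q[:,:2]/q[:,2:]
def tc(x,y): return (x/2.85-.325+130, y/2.85-.325+110)   # crop->full
def sc(x,y): return (x/2.85-.325+170, y/2.85-.325+150)
E
python3 - <<'E'
from h import *
np.set_printoptions(precision=4,suppress=True)
print("cams",ray("top",(0,0))[0],ray("side",(0,0))[0])
for nm,t,s,z in [("dropper",(712,391),(397,430),.072),("reagent",(462,250),(390,199),.084),("jar",(593,371),(351,337),.062),
  ("stain",(679,125),(624,273),.102),("buffer",(457,114),(491,115),.140),("red",(741,457),(341,489),.07),("yellow",(566,148),(537,226),.084)]:
    print(nm,atz("top",tc(*t),z),atz("side",sc(*s),z))
# holders
W={"wide":[(118,224),(213,231),(205,327),(109,319)],"med":[(240,235),(334,242),(326,336),(231,327)],"small":[(104,345),(200,352),(190,449),(93,441)]}
for k,v in W.items():
    P=np.array([atz("top",tc(*p),.028) for p in v]); print(k,P.mean(0),"edge",np.linalg.norm(np.diff(P,axis=0),axis=1)); 
    d=P[1]-P[0]; print("  edge ang",np.degrees(np.arctan2(d[1],d[0])))
for k,p in {"wide":(161,275),"med":(283,283),"small":(145,396)}.items(): print(k,"rim",atz("top",tc(*p),.028))
# caddy side view rims
for k,p in {"small":(162,123),"med":(297,153),"wide":(256,95)}.items(): print(k,"siderim",atz("side",sc(*p),.028))
# carton top corners
P=np.array([atz("top",tc(*p),.030) for p in [(439,373),(506,364),(511,405),(446,414)]]);print("carton",P,P.mean(0),np.linalg.norm(np.diff(P,axis=0),axis=1))
P=np.array([atz("side",sc(*p),.030) for p in [(248,283),(284,262),(321,299),(285,321)]]);print("carton side",P,P.mean(0),np.linalg.norm(np.diff(P,axis=0),axis=1))
E
```

```text
cams [ 0.3578 -0.0286  1.1975] [ 0.1258 -0.7909  0.7909]
dropper [ 0.4329 -0.3036] [ 0.4311 -0.3105]
reagent [ 0.5641 -0.0782] [ 0.5599 -0.0825]
jar [ 0.4535 -0.1974] [ 0.4517 -0.2004]
stain [ 0.674 -0.278] [ 0.6727 -0.2817]
buffer [ 0.6756 -0.0738] [ 0.6724 -0.0795]
red [ 0.373  -0.3274] [ 0.3678 -0.3357]
yellow [ 0.6587 -0.1764] [ 0.6578 -0.1814]
wide [0.5542 0.2069] edge [0.0915 0.093  0.0915]
  edge ang -95.07779898073089
med [0.5432 0.091 ] edge [0.0905 0.091  0.0906]
  edge ang -95.12290571764235
small [0.4385 0.2188] edge [0.0912 0.0914 0.0912]
  edge ang -95.01728826745533
wide rim [0.5542 0.2072]
med rim [0.5449 0.0908]
small rim [0.439  0.2205]
small siderim [0.4391 0.2111]
med siderim [0.546  0.0884]
wide siderim [0.5541 0.2082]
carton [[ 0.4565 -0.0566]
 [ 0.4641 -0.12  ]
 [ 0.4253 -0.1238]
 [ 0.4178 -0.0625]] [ 0.4409 -0.0907] [0.0639 0.0389 0.0618]
carton side [[ 0.4147 -0.0677]
 [ 0.457  -0.0587]
 [ 0.4648 -0.1197]
 [ 0.4233 -0.1284]] [ 0.44   -0.0936] [0.0433 0.0615 0.0424]
```

```bash
python3 - <<'E'
import cv2,numpy as np
t=cv2.imread("pics/top0.png")[228:278,200:250]; s=cv2.imread("pics/side0.png")[190:240,212:262]
f=lambda c:cv2.resize(c,(400,400),interpolation=cv2.INTER_CUBIC)
cv2.imwrite("pics/ch.png",np.hstack([f(t),f(s)]))
E
```

```text
(no output)
```

View pics/ch.png

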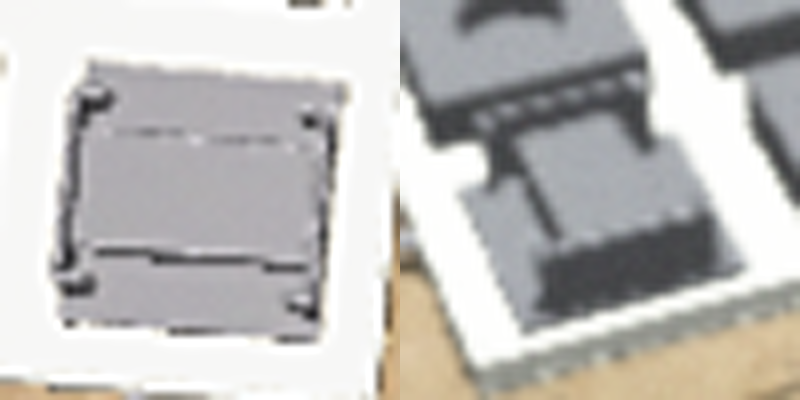

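The left panel shows the carton holder's end walls at left and right, so its long axis runs along world y, turned about -5°.

View pics/top0.png

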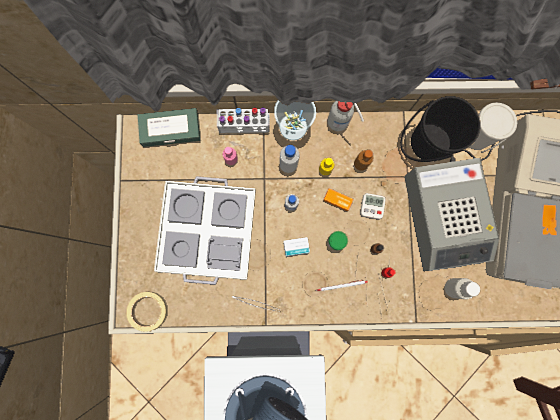

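```bash
cat >> h.py <<'E'
def go(x,y,z,ang=None):
    """tool-frame shift (mm) from the present pose and turn (rad) to bring tool y to world angle ang (deg, mod 180)"""
    s=read_state();R=np.array(s["tcp_rot"]);d=R.T@(np.array([x,y,z])-s["position"])*1000
    print("t",round(s["time_s"],2),"pos",np.round(s["position"],4),"open",round(float(s["opening"]),3),"F",np.round(s["force"],1),"j6",round(s["joint_positions"][5],1))
    cur=np.degrees(np.arctan2(R[1,1],R[0,1])); print("  shift",np.round(d,1),"tool y angle",round(cur,1))
    if ang is not None:
        t=(cur-ang+90)%180-90; print("  turn deg",round(t,1),"rad",round(np.radians(t),3))
E
python3 -c "
from h import *
go(.562,-.080,.234,90)"
```

```text
t 0.9 pos [0.2171 0.5861 0.2336] open 0.999 F [ 0.5  0.5 -0.3] j6 -10.2
  shift [-5.548e+02 -5.048e+02 -4.000e-01] tool y angle 69.7
  turn deg -20.3 rad -0.355
```

The full view shows a grey instrument right of about column 415 (y < -0.39), so I'll grip the dropper with the tool's y near world x.

```bash
R='{"dx":-555,"dy":-505,"dz":0,"turn":-0.355,"gripper":75}'; python3 -m inch '[{"dx":-555,"dy":-505,"dz":0,"turn":-0.355,"gripper":75},{"dx":-555,"dy":-505,"dz":0,"turn":-0.355,"gripper":75},{"dx":-555,"dy":-505,"dz":0,"turn":-0.355,"gripper":75},{"dx":-555,"dy":-505,"dz":0,"turn":-0.355,"gripper":75},{"dx":-555,"dy":-505,"dz":0,"turn":-0.355,"gripper":75},{"dx":-555,"dy":-505,"dz":0,"turn":-0.355,"gripper":75},{"dx":-555,"dy":-505,"dz":0,"turn":-0.355,"gripper":75},{"dx":-555,"dy":-505,"dz":0,"turn":-0.355,"gripper":75},{"dx":-555,"dy":-505,"dz":0,"turn":-0.355,"gripper":75},{"dx":-555,"dy":-505,"dz":0,"turn":-0.355,"gripper":75},{"dx":-555,"dy":-505,"dz":0,"turn":-0.355,"gripper":75},{"dx":-555,"dy":-505,"dz":0,"turn":-0.355,"gripper":75}]'
python3 -c "
from h import *
go(.562,-.080,.20,90)"
```

```text
time_s: 2.1
position: [0.4926, 0.0535, 0.2339]
tcp_rot: [[-1.0, 0.0, 0.001], [0.0, 1.0, 0.0], [-0.001, 0.0, -1.0]]
force: [1.1, 0.5, 1.1]
opening: 0.751
t 2.1 pos [0.4926 0.0535 0.2339] open 0.751 F [1.1 0.5 1.1] j6 -96.7
  shift [ -69.4 -133.5   33.9] tool y angle 90.0
  turn deg -0.0 rad -0.0
```

```bash
python3 -m inch '[{"dx":-69,"dy":-133.5,"dz":34,"gripper":75},{"dx":-69,"dy":-133.5,"dz":34,"gripper":75},{"dx":-69,"dy":-133.5,"dz":34,"gripper":75},{"dx":-69,"dy":-133.5,"dz":70,"gripper":75},{"dx":-69,"dy":-133.5,"dz":90,"gripper":75},{"dx":-69,"dy":-133.5,"dz":90,"gripper":75},{"dx":-69,"dy":-133.5,"dz":90,"gripper":75}]'
python3 - <<'E'
from h import *
import cv2
go(.562,-.080,.037,90)
f=[]
for n in("top","side"):
    u=proj(n,[.562,-.08,.09])[0].astype(int); im=capture(n)[...,::-1]; print(n,u)
    y,x=max(u[1]-65,0),max(u[0]-65,0)
    f.append(cv2.resize(im[y:y+130,x:x+130],(400,400),interpolation=cv2.INTER_CUBIC)); print(x,y)
cv2.imwrite("pics/a.png",np.hstack(f))
E
```

```text
t 2.1 pos [0.4926 0.0535 0.2339] open 0.751 F [1.1 0.5 1.1] j6 -96.7
  shift [ -69.2 -133.5  196.9] tool y angle 90.0
  turn deg -0.0 rad -0.0
top [292 197]
227 132
side [306 217]
241 152invalid input
```

View pics/a.png

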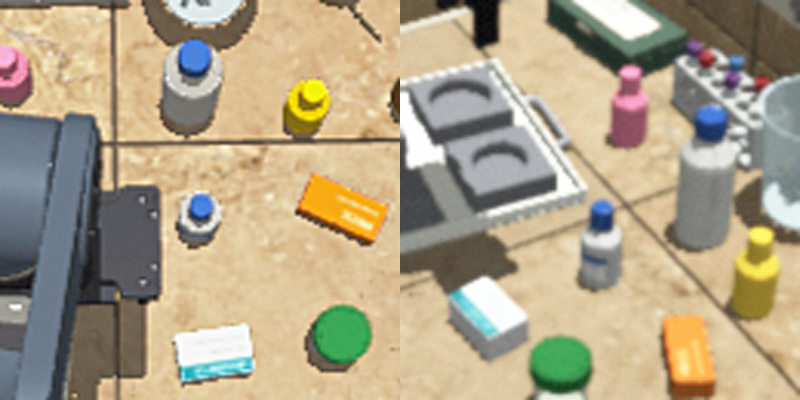

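The move was refused, perhaps because the rows lacked "turn". The picture confirms that the gripper's long side lies along tool y.

```bash
python3 -m inch '[{"dx":-69,"dy":-133.5,"dz":34,"turn":0,"gripper":75},{"dx":-69,"dy":-133.5,"dz":34,"turn":0,"gripper":75},{"dx":-69,"dy":-133.5,"dz":34,"turn":0,"gripper":75},{"dx":-69,"dy":-133.5,"dz":70,"turn":0,"gripper":75},{"dx":-69,"dy":-133.5,"dz":90,"turn":0,"gripper":75},{"dx":-69,"dy":-133.5,"dz":90,"turn":0,"gripper":75},{"dx":-69,"dy":-133.5,"dz":90,"turn":0,"gripper":75}]'
python3 - <<'E'
from h import *
import cv2
go(.562,-.080,.037,90)
im=capture("side")[...,::-1]
cv2.imwrite("pics/b.png",cv2.resize(im[152:282,241:371],(600,600),interpolation=cv2.INTER_CUBIC))
E
```

```text
time_s: 2.9
position: [0.5607, -0.0774, 0.1437]
tcp_rot: [[-1.0, -0.001, -0.001], [-0.001, 1.0, 0.0], [0.001, 0.0, -1.0]]
force: [0.5, 0.5, -0.3]
opening: 0.749
t 2.9 pos [ 0.5607 -0.0774  0.1437] open 0.749 F [ 0.5  0.5 -0.3] j6 -109.2
  shift [ -1.3  -2.7 106.7] tool y angle 90.0
  turn deg 0.0 rad 0.001
```

View pics/b.png

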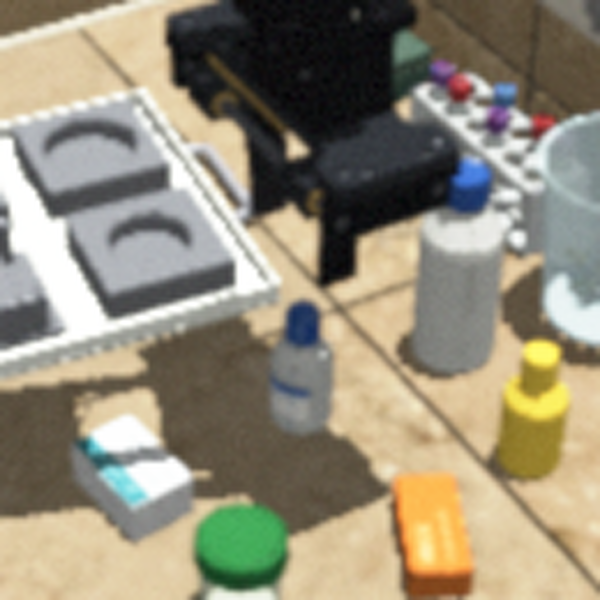

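The jaws straddle the bottle, centred on its cap at (302,312), and the big bottle is clear. Descend and grip.

```bash
python3 -m inch '[{"dx":-1,"dy":-2.5,"dz":40,"turn":0,"gripper":75},{"dx":-1,"dy":-2.5,"dz":80,"turn":0,"gripper":75},{"dx":-1,"dy":-2.5,"dz":106,"turn":0,"gripper":75},{"dx":-1,"dy":-2.5,"dz":106,"turn":0,"gripper":75},{"dx":-1,"dy":-2.5,"dz":106,"turn":0,"gripper":20},{"dx":-1,"dy":-2.5,"dz":106,"turn":0,"gripper":20},{"dx":-1,"dy":-2.5,"dz":106,"turn":0,"gripper":20},{"dx":-1,"dy":-2.5,"dz":106,"turn":0,"gripper":20},{"dx":-1,"dy":-2.5,"dz":106,"turn":0,"gripper":20},{"dx":-1,"dy":-2.5,"dz":106,"turn":0,"gripper":20},{"dx":-1,"dy":-2.5,"dz":86,"turn":0,"gripper":20},{"dx":-1,"dy":-2.5,"dz":46,"turn":0,"gripper":20}]'
python3 -c "
from h import *
go(.5445,.0905,.10,85)
for n in('top','side'):
    capture(n);print([(round(d['score'],2),np.round(d['extent'],1)) for d in recognise(n,'reagent_b_center')][:3],proj(n,[.562,-.08,.1]))"
```

```text
time_s: 4.15
position: [0.5592, -0.0797, 0.0955]
tcp_rot: [[-1.0, -0.0, -0.007], [-0.0, 1.0, 0.002], [0.007, 0.002, -1.0]]
force: [0.4, 0.0, -1.3]
opening: 0.431
t 4.15 pos [ 0.5592 -0.0797  0.0955] open 0.431 F [ 0.4  0.  -1.3] j6 -109.4
  shift [ 14.7 170.2  -3.9] tool y angle 90.0
  turn deg 5.0 rad 0.087
[(0.63, array([229.4, 156.4,  12.4,  16.9]))] [[292.74164417 197.05516763]]
[(0.91, array([357.5, 241.8,  14.2,  24.7])), (0.67, array([308.4, 219.5,  12.2,  20. ]))] [[306.83833671 214.17812254]]
```

```bash
python3 -m inch '[{"dx":15,"dy":50,"dz":-10,"turn":0,"gripper":20},{"dx":15,"dy":100,"dz":-10,"turn":0,"gripper":20},{"dx":15,"dy":150,"dz":-10,"turn":0,"gripper":20},{"dx":15,"dy":170.5,"dz":-10,"turn":0,"gripper":20},{"dx":15,"dy":170.5,"dz":-10,"turn":0,"gripper":20},{"dx":15,"dy":170.5,"dz":-10,"turn":0,"gripper":20},{"dx":15,"dy":170.5,"dz":-10,"turn":0,"gripper":20}]'
python3 - <<'E'
from h import *
import cv2
go(.5445,.0905,.051,90)
f=[]
for n in("top","side"):
    u=proj(n,[.5445,.0905,.05])[0].astype(int); im=capture(n)[...,::-1]; y,x=u[1]-40,u[0]-40; print(n,x,y)
    f.append(cv2.resize(im[y:y+80,x:x+80],(400,400),interpolation=cv2.INTER_CUBIC))
cv2.imwrite("pics/c.png",np.hstack(f))
E
```

```text
time_s: 5.05
position: [0.5464, 0.0891, 0.1068]
tcp_rot: [[-1.0, 0.001, -0.002], [0.001, 1.0, -0.0], [0.002, -0.0, -1.0]]
force: [1.0, 0.3, -2.0]
opening: 0.426
t 5.05 pos [0.5464 0.0891 0.1068] open 0.426 F [ 1.   0.3 -2. ] j6 -92.2
  shift [ 1.8  1.4 55.8] tool y angle 90.0
  turn deg -0.0 rad -0.001
top 188 167
side 232 157
```

View pics/c.png

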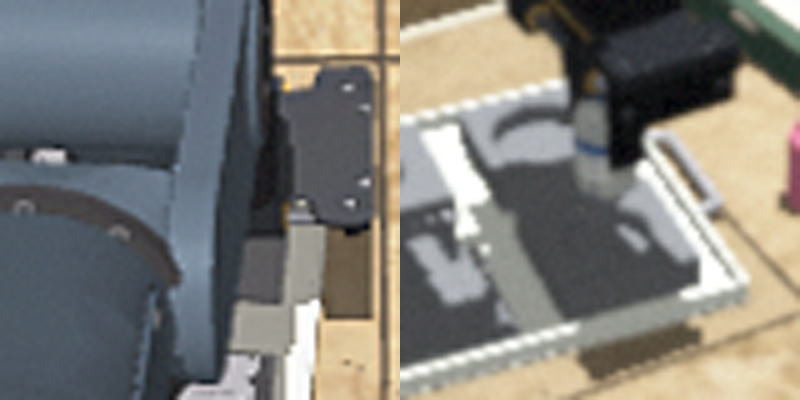

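The bottle is held upright over the medium pocket. Lower it.

```bash
python3 -m inch '[{"dx":1.5,"dy":1.5,"dz":25,"turn":0,"gripper":20},{"dx":1.5,"dy":1.5,"dz":45,"turn":0,"gripper":20},{"dx":1.5,"dy":1.5,"dz":55,"turn":0,"gripper":20},{"dx":1.5,"dy":1.5,"dz":56,"turn":0,"gripper":20},{"dx":1.5,"dy":1.5,"dz":56,"turn":0,"gripper":20}]'
python3 -c "
from h import *
go(.5445,.0905,.0495,90)
for n in('side',):
    capture(n);print([(round(d['score'],2),np.round(d['extent'],1)) for d in recognise(n,'reagent_b_center')][:3],proj(n,[[.5445,.0905,.012],[.5445,.0905,.05]]))"
```

```text
time_s: 5.65
position: [0.5456, 0.0909, 0.0516]
tcp_rot: [[-1.0, 0.001, 0.0], [0.001, 1.0, -0.0], [-0.0, -0.0, -1.0]]
force: [0.6, 0.0, -1.9]
opening: 0.429
t 5.65 pos [0.5456 0.0909 0.0516] open 0.429 F [ 0.6  0.  -1.9] j6 -92.1
  shift [ 1.1 -0.4  2.1] tool y angle 90.0
  turn deg -0.0 rad -0.001
[(0.83, array([318.9, 186.5,  13.5,  24.8])), (0.74, array([356.4, 240.2,  15.1,  28.1])), (0.64, array([273.9, 201. ,  13.4,  18.2]))] [[273.31083793 207.20488262]
 [272.88430897 197.43760086]]
```

```bash
python3 -m inch '[{"dx":0.5,"dy":0,"dz":1,"turn":0,"gripper":20},{"dx":0.5,"dy":0,"dz":1.5,"turn":0,"gripper":20},{"dx":0.5,"dy":0,"dz":1.5,"turn":0,"gripper":65},{"dx":0.5,"dy":0,"dz":1.5,"turn":0,"gripper":65},{"dx":0.5,"dy":0,"dz":1.5,"turn":0,"gripper":65},{"dx":0.5,"dy":0,"dz":1.5,"turn":0,"gripper":65},{"dx":0.5,"dy":0,"dz":-30,"turn":0,"gripper":65},{"dx":0.5,"dy":0,"dz":-75,"turn":0,"gripper":65},{"dx":0.5,"dy":0,"dz":-110,"turn":0,"gripper":65},{"dx":0.5,"dy":0,"dz":-110,"turn":0,"gripper":80}]'
python3 -c "
from h import *
go(.4525,-.199,.16,90)"
```

```text
time_s: 6.75
position: [0.5483, 0.0916, 0.1665]
tcp_rot: [[-1.0, -0.001, 0.011], [-0.001, 1.0, -0.0], [-0.011, -0.0, -1.0]]
force: [1.3, -0.7, -0.5]
opening: 0.682
t 6.75 pos [0.5483 0.0916 0.1665] open 0.682 F [ 1.3 -0.7 -0.5] j6 -92.1
  shift [  96.  -290.5    5.5] tool y angle 90.0
  turn deg 0.0 rad 0.001
```

```bash
python3 -m inch '[{"dx":94,"dy":-290,"dz":5,"turn":0,"gripper":100},{"dx":94,"dy":-290,"dz":5,"turn":0,"gripper":100},{"dx":94,"dy":-290,"dz":5,"turn":0,"gripper":100},{"dx":94,"dy":-290,"dz":5,"turn":0,"gripper":100},{"dx":94,"dy":-290,"dz":5,"turn":0,"gripper":100},{"dx":94,"dy":-290,"dz":5,"turn":0,"gripper":100},{"dx":94,"dy":-290,"dz":5,"turn":0,"gripper":100},{"dx":94,"dy":-290,"dz":5,"turn":0,"gripper":100},{"dx":94,"dy":-290,"dz":5,"turn":0,"gripper":100},{"dx":94,"dy":-290,"dz":5,"turn":0,"gripper":100}]'
python3 - <<'E'
from h import *
import cv2
go(.4525,-.199,.046,90)
c=capture("side")[...,::-1]; t=capture("top")[...,::-1]
f=lambda c:cv2.resize(c,(400,400),interpolation=cv2.INTER_CUBIC)
cv2.imwrite("pics/d.png",np.hstack([f(t[165:245,170:250]),f(c[210:330,230:350])]))
E
```

```text
time_s: 7.75
position: [0.4509, -0.1966, 0.1563]
tcp_rot: [[-1.0, -0.002, -0.001], [-0.002, 1.0, 0.001], [0.001, 0.001, -1.0]]
force: [-0.9, 0.1, -0.7]
opening: 0.998
t 7.75 pos [ 0.4509 -0.1966  0.1563] open 0.998 F [-0.9  0.1 -0.7] j6 -126.8
  shift [ -1.7  -2.5 110.3] tool y angle 90.1
  turn deg 0.1 rad 0.002
```

View pics/d.png

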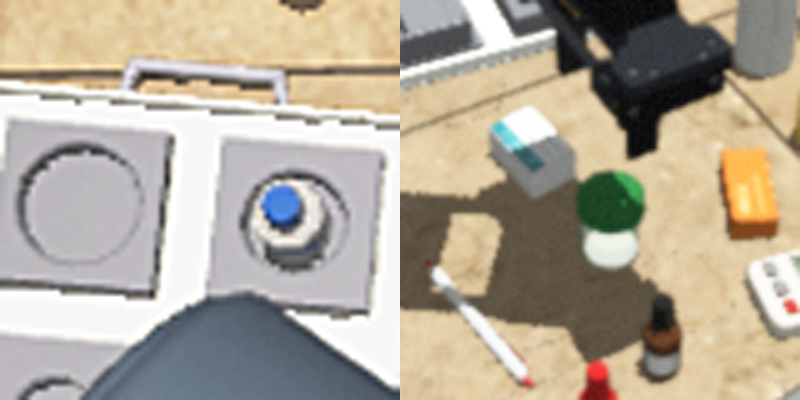

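The reagent is upright in the medium pocket, with its cap at full-frame pixel (226,205). The jaws straddle the jar, so I'll grip its cap.

```bash
python3 -m inch '[{"dx":-1,"dy":-2,"dz":45,"turn":0,"gripper":100},{"dx":-1,"dy":-2,"dz":90,"turn":0,"gripper":100},{"dx":-1,"dy":-2,"dz":110,"turn":0,"gripper":100},{"dx":-1,"dy":-2,"dz":110,"turn":0,"gripper":100},{"dx":-1,"dy":-2,"dz":110,"turn":0,"gripper":40},{"dx":-1,"dy":-2,"dz":110,"turn":0,"gripper":40},{"dx":-1,"dy":-2,"dz":110,"turn":0,"gripper":40},{"dx":-1,"dy":-2,"dz":110,"turn":0,"gripper":40},{"dx":-1,"dy":-2,"dz":110,"turn":0,"gripper":40},{"dx":-1,"dy":-2,"dz":110,"turn":0,"gripper":40},{"dx":-1,"dy":-2,"dz":85,"turn":0,"gripper":40},{"dx":-1,"dy":-2,"dz":40,"turn":0,"gripper":40}]'
python3 -c "
from h import *
print('reagent',atz('top',(225.8,205.2),.096))
go(.554,.2075,.16,90)"
```

```text
time_s: 9.05
position: [0.4499, -0.1993, 0.115]
tcp_rot: [[-1.0, 0.0, -0.006], [0.0, 1.0, 0.004], [0.006, 0.004, -1.0]]
force: [-0.8, -0.2, -0.4]
opening: 0.577
reagent [0.54389199 0.09199699]
t 9.05 pos [ 0.4499 -0.1993  0.115 ] open 0.577 F [-0.8 -0.2 -0.4] j6 -126.9
  shift [-103.7  407.   -43.8] tool y angle 90.0
  turn deg -0.0 rad -0.0
```

```bash
python3 -m inch '[{"dx":0,"dy":0,"dz":-40,"turn":0,"gripper":40},{"dx":-10,"dy":40,"dz":-65,"turn":0,"gripper":40},{"dx":-103,"dy":406,"dz":-65,"turn":0,"gripper":40},{"dx":-103,"dy":406,"dz":-65,"turn":0,"gripper":40},{"dx":-103,"dy":406,"dz":-65,"turn":0,"gripper":40},{"dx":-103,"dy":406,"dz":-65,"turn":0,"gripper":40},{"dx":-103,"dy":406,"dz":-65,"turn":0,"gripper":40},{"dx":-103,"dy":406,"dz":-65,"turn":0,"gripper":40},{"dx":-103,"dy":406,"dz":-65,"turn":0,"gripper":40},{"dx":-103,"dy":406,"dz":-65,"turn":0,"gripper":40},{"dx":-103,"dy":406,"dz":-65,"turn":0,"gripper":40},{"dx":-103,"dy":406,"dz":-65,"turn":0,"gripper":40}]'
python3 -c "
from h import *
go(.554,.2075,.062,90)"
```

```text
time_s: 10.25
position: [0.554, 0.2058, 0.1811]
tcp_rot: [[-1.0, -0.002, -0.001], [-0.002, 1.0, -0.001], [0.001, -0.001, -1.0]]
force: [-0.2, -0.2, -0.1]
opening: 0.579
t 10.25 pos [0.554  0.2058 0.1811] open 0.579 F [-0.2 -0.2 -0.1] j6 -80.5
  shift [-1.000e-01  1.700e+00  1.191e+02] tool y angle 90.1
  turn deg 0.1 rad 0.002
```

```bash
python3 -m inch '[{"dx":0,"dy":1,"dz":45,"turn":0,"gripper":40},{"dx":0,"dy":1,"dz":90,"turn":0,"gripper":40},{"dx":0,"dy":1,"dz":110,"turn":0,"gripper":40},{"dx":0,"dy":1,"dz":119,"turn":0,"gripper":40},{"dx":0,"dy":1,"dz":121,"turn":0,"gripper":40},{"dx":0,"dy":1,"dz":121.5,"turn":0,"gripper":40},{"dx":0,"dy":1,"dz":121.5,"turn":0,"gripper":40}]'
python3 -c "
from h import *
go(.554,.2075,.058,90)"
```

```text
time_s: 10.95
position: [0.5559, 0.2064, 0.0615]
tcp_rot: [[-1.0, 0.0, 0.003], [0.0, 1.0, 0.0], [-0.003, 0.0, -1.0]]
force: [0.9, -0.7, -0.1]
opening: 0.577
t 10.95 pos [0.5559 0.2064 0.0615] open 0.577 F [ 0.9 -0.7 -0.1] j6 -80.4
  shift [1.9 1.1 3.5] tool y angle 90.0
  turn deg -0.0 rad -0.0
```

```bash
python3 -m inch '[{"dx":1,"dy":0.5,"dz":1.5,"turn":0,"gripper":40},{"dx":1,"dy":0.5,"dz":2.5,"turn":0,"gripper":40},{"dx":1,"dy":0.5,"dz":2.5,"turn":0,"gripper":40},{"dx":1,"dy":0.5,"dz":2.5,"turn":0,"gripper":85},{"dx":1,"dy":0.5,"dz":2.5,"turn":0,"gripper":85},{"dx":1,"dy":0.5,"dz":2.5,"turn":0,"gripper":85},{"dx":1,"dy":0.5,"dz":2.5,"turn":0,"gripper":85},{"dx":1,"dy":0.5,"dz":-30,"turn":0,"gripper":85},{"dx":1,"dy":0.5,"dz":-75,"turn":0,"gripper":85},{"dx":1,"dy":0.5,"dz":-110,"turn":0,"gripper":85},{"dx":1,"dy":0.5,"dz":-110,"turn":0,"gripper":70}]'
python3 -c "
from h import *
go(.4405,-.092,.14,7)
s=read_state()
"
```

```text
time_s: 12.05
position: [0.5573, 0.2078, 0.1752]
tcp_rot: [[-1.0, -0.0, 0.011], [-0.0, 1.0, 0.002], [-0.011, 0.002, -1.0]]
force: [0.6, 0.7, 0.5]
opening: 0.814
t 12.05 pos [0.5573 0.2078 0.1752] open 0.814 F [0.6 0.7 0.5] j6 -80.3
  shift [ 117.3 -299.8   33.4] tool y angle 90.0
  turn deg 83.0 rad 1.449
```

```bash
python3 -m inch '[{"dx":115,"dy":-299,"dz":0,"turn":1.449,"gripper":75},{"dx":115,"dy":-299,"dz":0,"turn":1.449,"gripper":75},{"dx":115,"dy":-299,"dz":0,"turn":1.449,"gripper":75},{"dx":115,"dy":-299,"dz":0,"turn":1.449,"gripper":75},{"dx":115,"dy":-299,"dz":0,"turn":1.449,"gripper":75},{"dx":115,"dy":-299,"dz":0,"turn":1.449,"gripper":75},{"dx":115,"dy":-299,"dz":0,"turn":1.449,"gripper":75},{"dx":115,"dy":-299,"dz":0,"turn":1.449,"gripper":75},{"dx":115,"dy":-299,"dz":20,"turn":1.449,"gripper":75},{"dx":115,"dy":-299,"dz":40,"turn":1.449,"gripper":75},{"dx":115,"dy":-299,"dz":60,"turn":1.449,"gripper":75},{"dx":115,"dy":-299,"dz":60,"turn":1.449,"gripper":75}]'
python3 - <<'E'
from h import *
import cv2
go(.4405,-.092,.014,7)
c=capture("side")[...,::-1]; t=capture("top")[...,::-1]
f=lambda c:cv2.resize(c,(400,400),interpolation=cv2.INTER_CUBIC)
cv2.imwrite("pics/e.png",np.hstack([f(t[165:265,160:260]),f(c[210:310,220:320])]))
E
```

```text
time_s: 13.25
position: [0.4367, -0.0911, 0.1077]
tcp_rot: [[-0.122, 0.993, -0.006], [0.993, 0.122, 0.003], [0.004, -0.006, -1.0]]
force: [0.3, 0.1, 1.0]
opening: 0.749
t 13.25 pos [ 0.4367 -0.0911  0.1077] open 0.749 F [0.3 0.1 1. ] j6 -33.2
  shift [-1.7  4.2 93.7] tool y angle 7.0
  turn deg -0.0 rad -0.0
```

View pics/e.png

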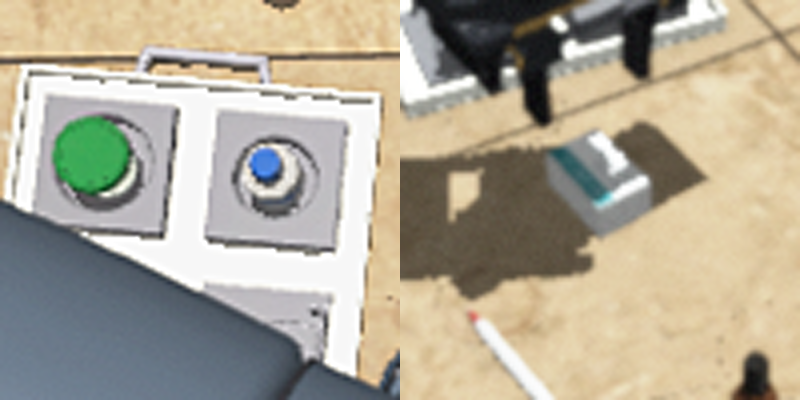

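The jar is in the wide pocket, with its cap at about pixel (182,204). The jaws straddle the carton.

```bash
python3 -m inch '[{"dx":-1.5,"dy":2.5,"dz":40,"turn":0,"gripper":75},{"dx":-1.5,"dy":2.5,"dz":75,"turn":0,"gripper":75},{"dx":-1.5,"dy":2.5,"dz":92,"turn":0,"gripper":75},{"dx":-1.5,"dy":2.5,"dz":94,"turn":0,"gripper":75},{"dx":-1.5,"dy":2.5,"dz":94,"turn":0,"gripper":30},{"dx":-1.5,"dy":2.5,"dz":94,"turn":0,"gripper":30},{"dx":-1.5,"dy":2.5,"dz":94,"turn":0,"gripper":30},{"dx":-1.5,"dy":2.5,"dz":94,"turn":0,"gripper":30},{"dx":-1.5,"dy":2.5,"dz":94,"turn":0,"gripper":30}]'
python3 -m inch '[{"dx":0,"dy":0,"dz":0,"turn":0,"gripper":30},{"dx":0,"dy":0,"dz":-30,"turn":0,"gripper":30},{"dx":0,"dy":0,"dz":-75,"turn":0,"gripper":30},{"dx":0,"dy":0,"dz":-75,"turn":0,"gripper":30}]'
python3 -c "
from h import *
print('jar',atz('top',(182.1,203.6),.074))
go(.4287,.1035,.09,-5)
"
```

```text
time_s: 14.25
position: [0.442, -0.0934, 0.0171]
tcp_rot: [[-0.122, 0.993, 0.002], [0.993, 0.122, -0.001], [-0.001, 0.002, -1.0]]
force: [0.3, -0.3, 7.1]
opening: 0.48
time_s: 14.65
position: [0.4442, -0.0943, 0.0952]
tcp_rot: [[-0.122, 0.992, 0.009], [0.993, 0.122, -0.004], [-0.005, 0.008, -1.0]]
force: [0.9, 0.5, -0.2]
opening: 0.484
jar [0.55345077 0.2086084 ]
t 14.65 pos [ 0.4442 -0.0943  0.0952] open 0.484 F [ 0.9  0.5 -0.2] j6 -33.1
  shift [198.2   8.7   4.2] tool y angle 7.0
  turn deg 12.0 rad 0.21
```

```bash
python3 -m inch '[{"dx":198,"dy":9.5,"dz":0,"turn":0.21,"gripper":30},{"dx":198,"dy":9.5,"dz":0,"turn":0.21,"gripper":30},{"dx":198,"dy":9.5,"dz":0,"turn":0.21,"gripper":30},{"dx":198,"dy":9.5,"dz":0,"turn":0.21,"gripper":30},{"dx":198,"dy":9.5,"dz":0,"turn":0.21,"gripper":30},{"dx":198,"dy":9.5,"dz":0,"turn":0.21,"gripper":30},{"dx":198,"dy":9.5,"dz":0,"turn":0.21,"gripper":30}]'
python3 - <<'E'
from h import *
import cv2
go(.4287,.1035,.045,-5)
c=capture("side")[...,::-1]
cv2.imwrite("pics/f.png",cv2.resize(c[160:260,200:300],(500,500),interpolation=cv2.INTER_CUBIC))
E
```

```text
time_s: 15.35
position: [0.427, 0.1039, 0.0908]
tcp_rot: [[0.088, 0.996, 0.0], [0.996, -0.088, -0.0], [-0.0, 0.0, -1.0]]
force: [0.0, 0.8, -0.7]
opening: 0.481
t 15.35 pos [0.427  0.1039 0.0908] open 0.481 F [ 0.   0.8 -0.7] j6 4.1
  shift [-0.3  1.7 45.8] tool y angle -5.0
  turn deg -0.0 rad -0.001
```

View pics/f.png

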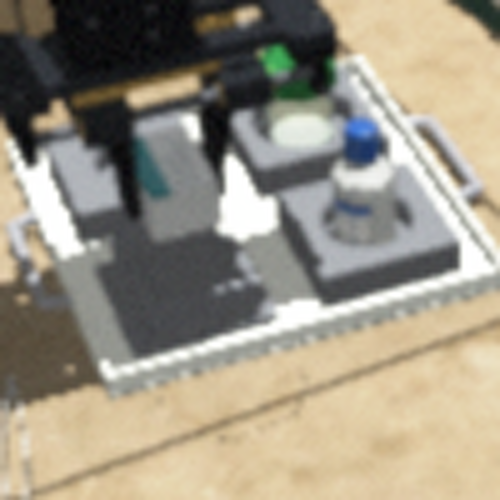

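The carton is held level over its holder, and the jar and the reagent stand well. Lower it.

```bash
python3 -m inch '[{"dx":0,"dy":1.5,"dz":20,"turn":0,"gripper":30},{"dx":0,"dy":1.5,"dz":35,"turn":0,"gripper":30},{"dx":0,"dy":1.5,"dz":43,"turn":0,"gripper":30},{"dx":0,"dy":1.5,"dz":45,"turn":0,"gripper":30},{"dx":0,"dy":1.5,"dz":45,"turn":0,"gripper":30}]'
python3 -c "
from h import *
go(.4287,.1035,.045,-5)
"
```

```text
time_s: 15.9
position: [0.4284, 0.1036, 0.0459]
tcp_rot: [[0.09, 0.996, -0.0], [0.996, -0.09, -0.0], [-0.0, -0.0, -1.0]]
force: [0.4, 0.3, 0.8]
opening: 0.479
t 15.9 pos [0.4284 0.1036 0.0459] open 0.479 F [0.4 0.3 0.8] j6 4.2
  shift [-0.1  0.3  0.9] tool y angle -5.1
  turn deg -0.1 rad -0.002
```

```bash
python3 -m inch '[{"dx":0,"dy":0,"dz":0.5,"turn":0,"gripper":30},{"dx":0,"dy":0,"dz":0.5,"turn":0,"gripper":70},{"dx":0,"dy":0,"dz":0.5,"turn":0,"gripper":70},{"dx":0,"dy":0,"dz":0.5,"turn":0,"gripper":70},{"dx":0,"dy":0,"dz":0.5,"turn":0,"gripper":70},{"dx":0,"dy":0,"dz":-30,"turn":0,"gripper":70},{"dx":0,"dy":0,"dz":-75,"turn":0,"gripper":70},{"dx":0,"dy":0,"dz":-110,"turn":0,"gripper":60},{"dx":0,"dy":0,"dz":-110,"turn":0,"gripper":60}]'
python3 -c "
from h import *
go(.432,-.307,.16,-10)
"
```

```text
time_s: 16.8
position: [0.4312, 0.1046, 0.1599]
tcp_rot: [[0.087, 0.996, 0.01], [0.996, -0.087, -0.0], [0.001, 0.01, -1.0]]
force: [-0.0, 0.1, -0.5]
opening: 0.624
t 16.8 pos [0.4312 0.1046 0.1599] open 0.624 F [-0.   0.1 -0.5] j6 4.2
  shift [-410.    36.8   -0. ] tool y angle -5.0
  turn deg 5.0 rad 0.087
```

```bash
python3 -m inch '[{"dx":-410,"dy":38.5,"dz":0,"turn":0.087,"gripper":63},{"dx":-410,"dy":38.5,"dz":0,"turn":0.087,"gripper":63},{"dx":-410,"dy":38.5,"dz":0,"turn":0.087,"gripper":63},{"dx":-410,"dy":38.5,"dz":0,"turn":0.087,"gripper":63},{"dx":-410,"dy":38.5,"dz":0,"turn":0.087,"gripper":63},{"dx":-410,"dy":38.5,"dz":0,"turn":0.087,"gripper":63},{"dx":-410,"dy":38.5,"dz":0,"turn":0.087,"gripper":63},{"dx":-410,"dy":38.5,"dz":0,"turn":0.087,"gripper":63},{"dx":-410,"dy":38.5,"dz":0,"turn":0.087,"gripper":63},{"dx":-410,"dy":38.5,"dz":25,"turn":0.087,"gripper":63},{"dx":-410,"dy":38.5,"dz":40,"turn":0.087,"gripper":63},{"dx":-410,"dy":38.5,"dz":40,"turn":0.087,"gripper":63}]'
python3 - <<'E'
from h import *
import cv2
go(.432,-.307,.036,-10)
c=capture("side")[...,::-1]; t=capture("top")[...,::-1]
f=lambda c:cv2.resize(c,(400,400),interpolation=cv2.INTER_CUBIC)
cv2.imwrite("pics/g.png",np.hstack([f(t[180:280,160:260]),f(c[255:355,255:355])]))
print(atz("top",(378,247),.036),proj("side",[[.432,-.307,.072],[.432,-.307,0]]))
E
```

```text
time_s: 18.0
position: [0.4288, -0.3053, 0.1134]
tcp_rot: [[0.174, 0.985, -0.005], [0.985, -0.174, 0.005], [0.004, -0.006, -1.0]]
force: [-1.1, -0.3, 0.3]
opening: 0.632
t 18.0 pos [ 0.4288 -0.3053  0.1134] open 0.632 F [-1.1 -0.3  0.3] j6 -37.6
  shift [-1.5  3.9 77.4] tool y angle -10.0
  turn deg -0.0 rad -0.001
[ 0.43498598 -0.30831649] [[308.49042281 299.2711635 ]
 [307.87135102 319.05465584]]
```

View pics/g.png

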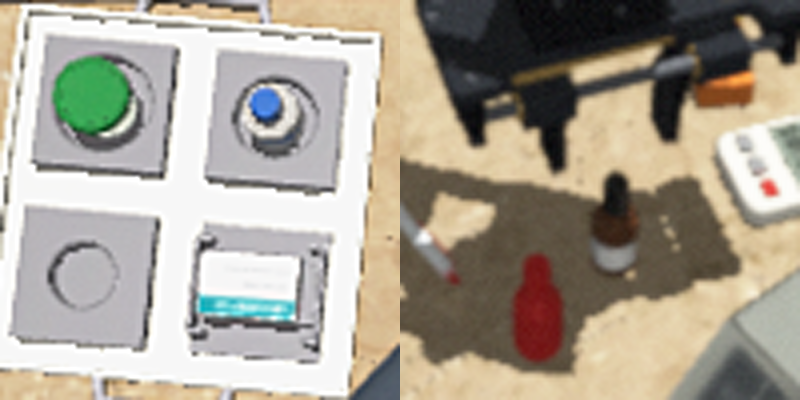

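All three placed items sit in their holders, and the carton lies between the walls. The jaws straddle the brown dropper at side crop (614,210), with the red one outside. Grip.

```bash
python3 -m inch '[{"dx":-1,"dy":2.5,"dz":40,"turn":0,"gripper":63},{"dx":-1,"dy":2.5,"dz":70,"turn":0,"gripper":63},{"dx":-1,"dy":2.5,"dz":78,"turn":0,"gripper":63},{"dx":-1,"dy":2.5,"dz":78,"turn":0,"gripper":15},{"dx":-1,"dy":2.5,"dz":78,"turn":0,"gripper":15},{"dx":-1,"dy":2.5,"dz":78,"turn":0,"gripper":15},{"dx":-1,"dy":2.5,"dz":78,"turn":0,"gripper":15},{"dx":-1,"dy":2.5,"dz":78,"turn":0,"gripper":15},{"dx":-1,"dy":2.5,"dz":78,"turn":0,"gripper":15}]'
python3 -m inch '[{"dx":0,"dy":0,"dz":0,"turn":0,"gripper":15},{"dx":0,"dy":0,"dz":-30,"turn":0,"gripper":15},{"dx":0,"dy":0,"dz":-75,"turn":0,"gripper":15},{"dx":0,"dy":0,"dz":-105,"turn":0,"gripper":15},{"dx":0,"dy":0,"dz":-105,"turn":0,"gripper":15}]'
python3 -c "
from h import *
P=np.array([atz('top',(160+a/4-.4,180+b/4-.4),.058) for a,b in [(200,248),(300,256),(294,322),(196,312)]]);print('carton',P.mean(0),P[1]-P[0])
go(.4388,.2190,.16,-10)
"
```

```text
time_s: 19.0
position: [0.4334, -0.3093, 0.0391]
tcp_rot: [[0.174, 0.985, 0.001], [0.985, -0.174, -0.001], [-0.001, 0.002, -1.0]]
force: [-0.3, 0.4, 6.7]
opening: 0.301
time_s: 19.5
position: [0.435, -0.3109, 0.1472]
tcp_rot: [[0.174, 0.985, 0.006], [0.985, -0.174, -0.007], [-0.006, 0.007, -1.0]]
force: [0.5, -0.1, -0.1]
opening: 0.301
carton [0.42989942 0.10725089] [-0.00620849 -0.0654637 ]
t 19.5 pos [ 0.435  -0.3109  0.1472] open 0.301 F [ 0.5 -0.1 -0.1] j6 -37.5
  shift [522.4 -88.3 -16.4] tool y angle -10.0
  turn deg -0.0 rad -0.0
```

```bash
python3 -m inch '[{"dx":522,"dy":-88,"dz":0,"turn":0,"gripper":15},{"dx":522,"dy":-88,"dz":0,"turn":0,"gripper":15},{"dx":522,"dy":-88,"dz":0,"turn":0,"gripper":15},{"dx":522,"dy":-88,"dz":0,"turn":0,"gripper":15},{"dx":522,"dy":-88,"dz":0,"turn":0,"gripper":15},{"dx":522,"dy":-88,"dz":0,"turn":0,"gripper":15},{"dx":522,"dy":-88,"dz":0,"turn":0,"gripper":15},{"dx":522,"dy":-88,"dz":0,"turn":0,"gripper":15},{"dx":522,"dy":-88,"dz":0,"turn":0,"gripper":15},{"dx":522,"dy":-88,"dz":0,"turn":0,"gripper":15},{"dx":522,"dy":-88,"dz":0,"turn":0,"gripper":15},{"dx":522,"dy":-88,"dz":0,"turn":0,"gripper":15}]'
python3 -m inch '[{"dx":0,"dy":0,"dz":30,"turn":0,"gripper":15},{"dx":0,"dy":0,"dz":55,"turn":0,"gripper":15},{"dx":0,"dy":0,"dz":55,"turn":0,"gripper":15},{"dx":0,"dy":0,"dz":55,"turn":0,"gripper":15}]'
python3 - <<'E'
from h import *
import cv2
go(.4388,.2190,.052,-10)
c=capture("side")[...,::-1]
u=proj("side",[.4388,.2190,.05])[0]; print(u)
cv2.imwrite("pics/i.png",cv2.resize(c[160:240,190:270],(480,480),interpolation=cv2.INTER_CUBIC))
E
```

```text
time_s: 20.7
position: [0.4364, 0.2239, 0.1423]
tcp_rot: [[0.169, 0.986, -0.0], [0.986, -0.169, 0.001], [0.001, -0.0, -1.0]]
force: [0.1, -0.4, -0.6]
opening: 0.303
time_s: 21.1
position: [0.4365, 0.2197, 0.0876]
tcp_rot: [[0.175, 0.985, -0.002], [0.985, -0.175, -0.001], [-0.001, -0.002, -1.0]]
force: [0.3, -0.1, -0.1]
opening: 0.299
t 21.1 pos [0.4365 0.2197 0.0876] open 0.299 F [ 0.3 -0.1 -0.1] j6 23.7
  shift [-0.2  2.4 35.6] tool y angle -10.1
  turn deg -0.1 rad -0.001
[224.75709648 185.99650753]
```

View pics/i.png

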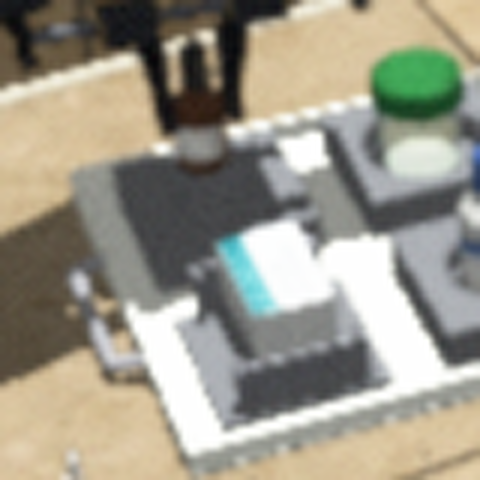

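The dropper hangs upright over the small pocket, and the carton lies flat on its pedestal. Lower it.

```bash
python3 -m inch '[{"dx":0,"dy":3,"dz":20,"turn":0,"gripper":15},{"dx":0,"dy":3,"dz":32,"turn":0,"gripper":15},{"dx":0,"dy":3,"dz":35,"turn":0,"gripper":15},{"dx":0,"dy":3,"dz":36,"turn":0,"gripper":15},{"dx":0,"dy":3,"dz":36,"turn":0,"gripper":15}]'
python3 -c "
from h import *
go(.4388,.2190,.051,-10)"
```

```text
time_s: 21.65
position: [0.4402, 0.22, 0.0524]
tcp_rot: [[0.174, 0.985, 0.0], [0.985, -0.174, 0.0], [0.0, 0.0, -1.0]]
force: [-0.5, -0.1, 0.5]
opening: 0.3
t 21.65 pos [0.4402 0.22   0.0524] open 0.3 F [-0.5 -0.1  0.5] j6 23.6
  shift [-1.3 -1.2  1.4] tool y angle -10.0
  turn deg -0.0 rad -0.0
```

Release, rise, and back off to the side so that the top camera sees the caddy.

```bash
python3 -m inch '[{"dx":0,"dy":0,"dz":1,"turn":0,"gripper":15},{"dx":0,"dy":0,"dz":1,"turn":0,"gripper":55},{"dx":0,"dy":0,"dz":1,"turn":0,"gripper":55},{"dx":0,"dy":0,"dz":1,"turn":0,"gripper":55},{"dx":0,"dy":0,"dz":1,"turn":0,"gripper":55},{"dx":0,"dy":0,"dz":-30,"turn":0,"gripper":55},{"dx":0,"dy":0,"dz":-75,"turn":0,"gripper":55},{"dx":0,"dy":0,"dz":-120,"turn":0,"gripper":55},{"dx":0,"dy":0,"dz":-150,"turn":0,"gripper":55}]'
python3 -m inch '[{"dx":-400,"dy":80,"dz":0,"turn":0,"gripper":55},{"dx":-400,"dy":80,"dz":0,"turn":0,"gripper":55},{"dx":-400,"dy":80,"dz":0,"turn":0,"gripper":55},{"dx":-400,"dy":80,"dz":0,"turn":0,"gripper":55},{"dx":-400,"dy":80,"dz":0,"turn":0,"gripper":55},{"dx":-400,"dy":80,"dz":0,"turn":0,"gripper":55},{"dx":-400,"dy":80,"dz":0,"turn":0,"gripper":55},{"dx":-400,"dy":80,"dz":0,"turn":0,"gripper":55},{"dx":-400,"dy":80,"dz":0,"turn":0,"gripper":55},{"dx":-400,"dy":80,"dz":0,"turn":0,"gripper":55},{"dx":-400,"dy":80,"dz":0,"turn":0,"gripper":55},{"dx":-400,"dy":80,"dz":0,"turn":0,"gripper":55}]'
python3 - <<'E'
from h import *
import cv2
c=capture("side")[...,::-1]; t=capture("top")[...,::-1]
f=lambda c:cv2.resize(c,(400,400),interpolation=cv2.INTER_CUBIC)
cv2.imwrite("pics/j.png",np.hstack([f(t[180:280,160:260]),f(c[150:250,190:290])]))
for q in ("stain_iodine_center","buffer_bottle_center"):
  for n in ("top","side"): print(q,n,[(round(d["score"],2),np.round(d["extent"])) for d in recognise(n,q)][:2])
E
```

```text
time_s: 22.55
position: [0.4408, 0.2203, 0.2049]
tcp_rot: [[0.174, 0.985, 0.003], [0.985, -0.174, 0.001], [0.001, 0.003, -1.0]]
force: [0.4, 0.5, -1.3]
opening: 0.55
time_s: 23.75
position: [0.4486, -0.1858, 0.2019]
tcp_rot: [[0.172, 0.985, -0.001], [0.985, -0.172, 0.001], [0.001, -0.001, -1.0]]
force: [-0.2, -0.2, 0.6]
opening: 0.552
stain_iodine_center top [(0.55, array([363., 161.,  19.,  21.]))]
stain_iodine_center side [(0.84, array([386., 261.,  20.,  37.]))]
buffer_bottle_center top [(0.89, array([294., 159.,  17.,  26.]))]
buffer_bottle_center side [(0.59, array([343., 212.,  19.,  47.]))]
```

View pics/j.png

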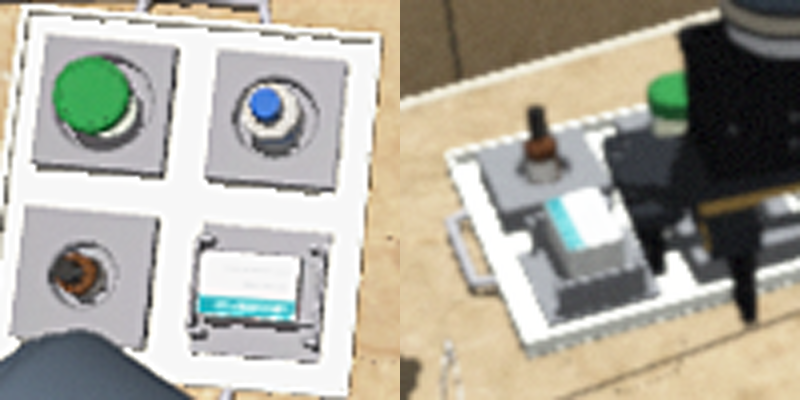

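```bash
python3 -c "
from h import *
print('dropper',atz('top',(175.1,247.4),.084))
s=read_state();print(s['position'],s['qvel'])
print(hand_in())"
```

```text
dropper [0.43843461 0.22252577]
[ 0.44934019 -0.18703827  0.20214626] [-0.51520694  0.13826995 -0.19427674  0.03463087  0.02696018 -0.03116868]
the job is handed in; nothing more can be done
None
```

I packed all four kit items in their holders and handed the job in at about 24 s. No verdict came back.

My last camera estimates, each against its holder's centre (limit 12.5 mm):

| Item | Holder | Offset |
|---|---|---|
| Dropper bottle | narrow pocket | about 3 mm |
| Blue-capped white bottle | middle pocket | about 2 mm |
| Specimen jar | wide pocket | about 1 mm |
| Carton | rectangular holder | about 4 mm |

- **Tilt and seating:** in the final pictures the bottles and jar look upright and seated and the carton lies flat. I judged this by eye and did not measure tilt or seated height.
- **Carton turn:** it lies along the holder's long side. Its edges measured about 10° off the holder in a coarse reading, against a limit of 20°. The gripper itself was turned to match the holder.
- **Big bottles:** both were still detected standing at their starting places. The 2–3 px shifts (roughly 5–8 mm) are within the detector's noise, and the arm never went near them.
- **Robot:** it ended clear of everything, with forces at the readings I took staying at or below about 7 N.
- **Refused or disagreeing:** one move call was refused as invalid input, I think because it lacked "turn"; nothing moved. The two cameras disagreed by up to 9 mm in y (worst on the narrow pocket's rim), so I used averages or the better fit.
- **Pictures:** I viewed 12 of the 14 allowed.

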